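Fetch the octagonal turning blank from under the others

TASK

The octagonal turning blank in the stock cradle is wanted for an order, but three other blanks lie across the cradle on top of it. First clear all three onto the rubber mat, side by side; next lay the octagonal blank flat in the steel tray; then put the three back across the cradle, each exactly where and as it lay before. Leave the glue bottle, the mallet and the cork block alone.

Things in the scene. Friction and masses are not known exactly. Their poses are not given: they have to be found in the camera images.
- cradle: fixed grey steel stock cradle, 140 (x) x 244 (y) mm; origin: centre of its underside. Two cheeks 10 mm thick along its y at x = +-65 mm, tops 58 mm up; trough between them 120 mm wide, floor 6 mm up; end walls 36 mm high, 8 thick. Pins 8 mm thick, 10 mm high on the cheeks at y = +-40, +-118 mm part three places (y about -80, 0, 80 mm), each with one blank lying across both cheeks
- mat: fixed black rubber mat, 220 (x) x 200 (y) x 4 mm thick, the side area; origin at the centre of its underside
- tray: fixed shallow open steel tray, 186 (x) x 126 (y) x 18 mm high, walls 4 mm thick, floor 4 mm thick; the inside is 178 x 118 mm, so the octagonal blank fits only lengthwise along the tray's x; origin at the centre of its underside
- octagon_blank: the wanted wooden blank: bar of regular octagonal section, 42 mm across flats, 150 mm long along its x, about 0.15 kg; origin at its very centre (on its long axis, 21 mm above what it lies on). At the start it lies on the cradle's floor along the trough (its x about along the cradle's y), under the other three and seen between them; its top is 10 mm below the cheek tops
- square_blank: wooden blank of square section, 165 (x) x 40 (y) x 40 (z) mm, about 0.17 kg; origin at the centre of its underside. At the start it lies across the cradle's cheeks, its x about along the cradle's x, in any of the three places
- board_blank: flat wide wooden blank, 182 (x) x 50 (y) x 22 (z) mm, about 0.13 kg; origin at the centre of its underside; lies across the cheeks like the square one, in any of the three places
- slim_blank: slim wooden blank, the narrowest and longest, 200 (x) x 26 (y) x 30 (z) mm, about 0.10 kg; origin at the centre of its underside; lies across the cheeks like the square one, in any of the three places
- glue: bystander: upright white bottle, 56 mm across, 110 mm high, loose; origin at the centre of its underside. Leave alone
- mallet: bystander: wooden mallet lying on the bench beyond the work, head 60 x 110 x 60 mm centred 90 mm along its +x, round handle 26 mm thick from x = 60 mm to x = -140 mm; origin on the bench under the handle. Leave alone
- sander: bystander: loose cork block, 65 (x) x 110 (y) x 35 mm high, on the bench beyond the work; origin at the centre of its underside. Leave alone

How it is judged:
By the outcome, as a careful person would: the job done as asked, in the order asked, and still so for the second after the job is handed in, with the robot touching nothing.
It also fails if it takes over 144 s, if anything falls off the work surface, if the arm or the gripper's body presses on something with over 40 N, if the wrist force passes 120 N, or if a joint passes its speed limit or range.

ROBOT

A 6-joint arm with a two-finger parallel gripper is mounted at the origin on the work surface. World frame = base frame: x ahead of the robot, y to its left, z up, the work surface at z = 0. Lengths are in m, angles in degrees, forces in N, time in s.
With the tool pointing down it reaches from about 0.3 to 1 m from the base axis. Payload 5.1 kg.
Tool frame: the origin (TCP) lies midway between the tips of the shut fingers; the grasp point (between the pads) lies 19 mm behind it; y points along the fingers, z is the direction in which the jaws open and shut, and the axes are right-handed (so a half turn about y gives the same grasp; the last joint's range is limited). The gripper opens to 95 mm and grips with 3 to 60 N. Pads are 20 mm wide; open, the fingers measure 119 mm over their backs; the gripper's body (75 mm by 180 mm) begins 59 mm behind the grasp point.
Start: joints at [60.928, 7.093, 94.555, -0, 78.352, -4.733], TCP at [0.268, 0.592, 0.215] pointing down, gripper open.
Joint ranges: [-149.61, 149.61], [-58.7, 133.49], [1.44, 155.28], [-77.14, 257.14], [18.33, 153.61], [-166.67, 166.67]. Speed limits (degrees/s): [147.25, 147.25, 180, 180, 180, 180].

INTERFACE

Orientations are given as [roll, pitch, yaw] about the fixed x, y, z axes, in that order (R = Rz(yaw) Ry(pitch) Rx(roll)).
In Python, from station import manip, cams, ticket gives the robot as it stands.
- The arm moves only by the shell command python3 -m creep 'ROWS' [FORCE]. ROWS is a JSON object of lists of equal length, an entry for each row: "translation": the shift along the world's x, y, z in m, a list of three; "twist": the turn, a rotation vector about the world's x, y, z in rad, a list of three; "claw": the closure, from 0 (fully open) to 1 (shut). In form: {"translation": [[x, y, z], ...], "twist": [[rx, ry, rz], ...], "claw": [claw, ...]}. A call has 1 to 12 rows; each row is the pose to reach, as a shift and turn from the pose commanded when the call began; what a row does not reach only later rows make up. A row lasts 1/8 s, in which the tool goes at most 62.5 mm and 10.7 degrees, less where a joint would pass 70% of its speed; a pose out of reach is approached as far as the arm can. A call with a gripper value outside its range is refused whole. The fingers move at their own pace and stop on an object; FORCE is the grip in N (left out, the last holds). Time passes only in rows, so rows that repeat a pose let the fingers close. It gives the time, the measured TCP pose, the force and the opening at its end, in the units of the state.
- manip.observe(): the state, without advancing time (a new reading comes with each control period).
- cams.grab_frame(name): name is "scene" or "top" or "wrist"; returns the picture (400x640x3 uint8, red, green, blue); there is no depth.
- cams.camera_info(name): a dict with "camera_matrix" (3x3 intrinsics, pixels), "dist" ([k1, k2, p1, p2, k3] as OpenCV has them; the pictures are not rectified), "origin" and "attitude" of the camera in the world. Camera axes: x right, y down, z forward; pixel columns grow to the right and rows downward; lengths in m; the calibration is good to about 2 mm. A picture is of the moment at which its call begins: read the wrist's pose just before it. camera_info takes no time and is no camera call; for the wrist camera it gives the pose at the moment of the call.
- ticket.sign_off(): hands the job in, once; it reports no verdict.
The state is a dict: "t": time; "joints": joint angles; "dq": joint speeds; "tau": joint torques, N m; "eef_pos": TCP position; "eef_rot": TCP orientation; "wrist_force": force on the tool from outside, world axes, zero at the start; "torque": the same for the moment, N m; "grip_width": opening from 0.0 (shut) to 1.0 (fully open).
Only numpy, scipy, OpenCV 4.12 (cv2) and the standard library are available. Lean on these libraries where they do the work, as an engineer would, in place of code of your own. Each camera call takes 0.05 s, during which the arm holds its last target.

## Working session

There is one attempt and no reset: what is moved stays moved. The work goes in short steps, Python scripts to look and compute and a shell command to move; the robot and the scene stay as the last step left them, time stands still between calls to the robot, and variables do not carry over. Pictures are saved under pics/ and viewed, and the job is handed in when it is done.

```bash
mkdir -p pics; ls
python3 - <<'E'
from station import manip,cams,ticket
import cv2,json
print(manip.observe())
for n in ["scene","top","wrist"]:
    i=cams.camera_info(n); print(n,i)
    f=cams.grab_frame(n); cv2.imwrite(f"pics/{n}0.png",f[:,:,::-1])
E
```

```text
pics
{'t': 0.0, 'joints': array([ 6.09283359e+01,  7.13308495e+00,  9.46324635e+01,  1.03803341e-03,
        7.83491631e+01, -4.72970989e+00]), 'dq': array([ 0.05167855, -0.03025143, -0.03192945, -0.06931703, -0.03692941,
       -0.02495826]), 'tau': array([ 7.88865163e-04, -4.17582071e+01, -3.59944081e+01,  7.75413215e-02,
        4.90562338e-02, -1.69542218e-04]), 'eef_pos': array([0.26760783, 0.59167713, 0.21340836]), 'eef_rot': array([-9.01142372e+01,  1.04713375e-02, -2.43421753e+01]), 'wrist_force': array([ 0.40884058, -0.43348432, -0.81642488]), 'torque': array([-0.00835306,  0.01320721,  0.00696192]), 'grip_width': 0.999789243219445}
scene {'camera_matrix': array([[378.73127799,   0.        , 323.00993878],
       [  0.        , 378.73127799, 200.81649477],
       [  0.        ,   0.        ,   1.        ]]), 'dist': array([-0.01987125,  0.        ,  0.        ,  0.        ,  0.        ]), 'origin': array([ 1.37840269, -0.00273544,  0.79962667]), 'attitude': array([-1.32993115e+02,  1.05370038e-01,  8.97508246e+01])}
top {'camera_matrix': array([[500.14261024,   0.        , 324.20945266],
       [  0.        , 500.14261024, 210.19638172],
       [  0.        ,   0.        ,   1.        ]]), 'dist': array([0.03886316, 0.        , 0.        , 0.        , 0.        ]), 'origin': array([ 0.44455679, -0.02522349,  1.34052637]), 'attitude': array([-1.72150412e+02, -1.50551184e-01, -8.91500083e+01])}
wrist {'camera_matrix': array([[278.23599447,   0.        , 323.12014958],
       [  0.        , 278.23599447, 201.56224296],
       [  0.        ,   0.        ,   1.        ]]), 'dist': array([-0.00248895,  0.        ,  0.        ,  0.        ,  0.        ]), 'origin': array([0.20423663, 0.62115561, 0.38434225]), 'attitude': array([1.65575983e+02, 1.40456726e-01, 6.57412169e+01])}
```

View pics/scene0.png

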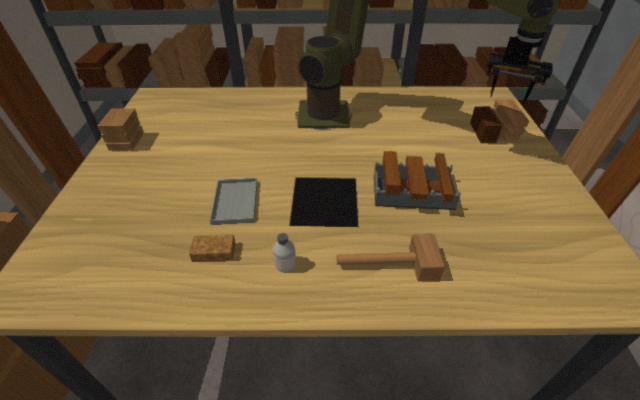

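View pics/top0.png

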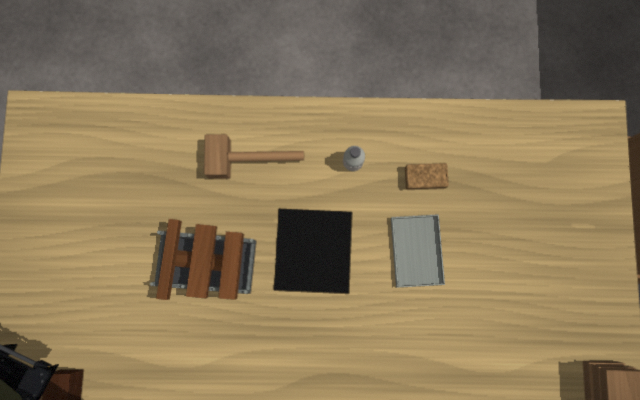

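View pics/wrist0.png

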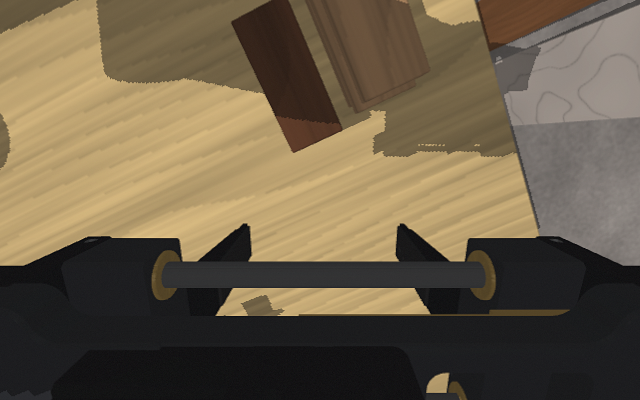

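Run:
```python
import cv2
f=cv2.imread("pics/top0.png")
cv2.imwrite("pics/c1.png",cv2.resize(f[210:310,140:265],None,fx=6,fy=6,interpolation=cv2.INTER_CUBIC))
cv2.imwrite("pics/c2.png",cv2.resize(f[200:300,265:455],None,fx=4,fy=4,interpolation=cv2.INTER_CUBIC))
f=cv2.imread("pics/scene0.png")
cv2.imwrite("pics/c3.png",cv2.resize(f[140:220,365:470],None,fx=7,fy=7,interpolation=cv2.INTER_CUBIC))
```

```text
(no output)
```

View pics/c1.png

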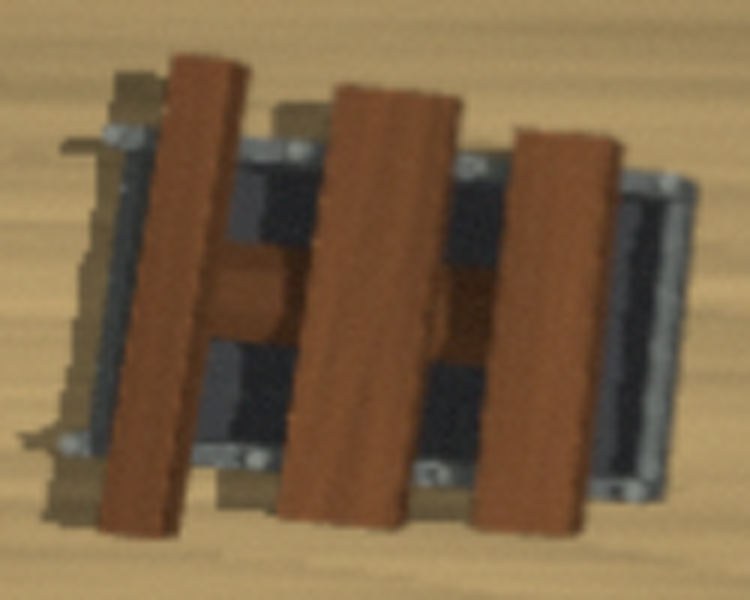

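View pics/c2.png

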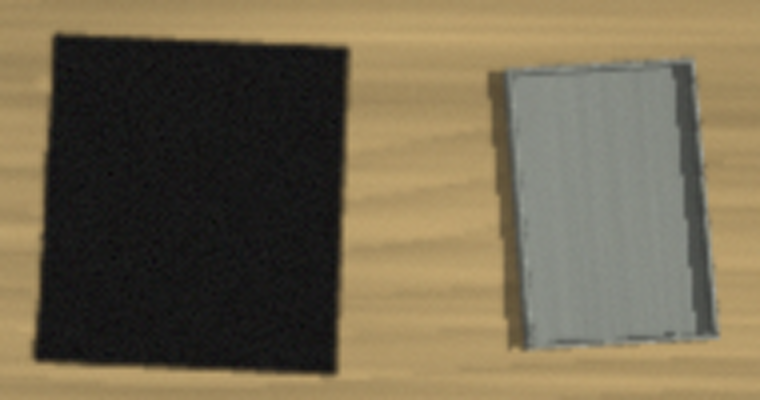

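View pics/c3.png

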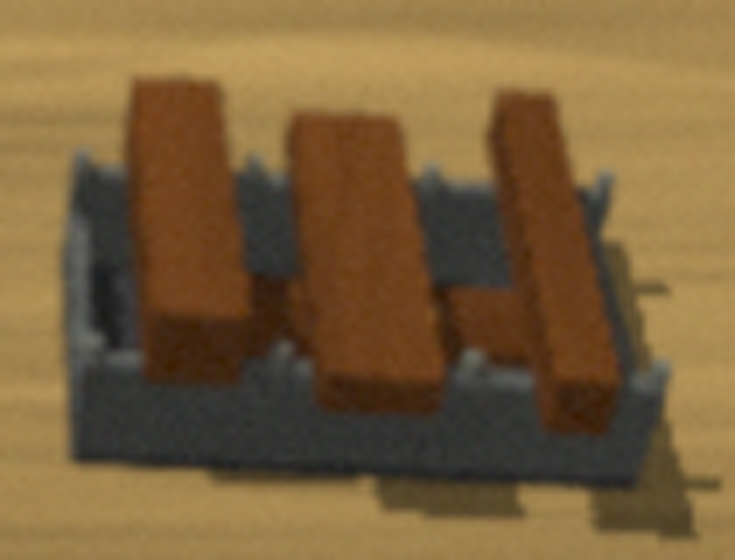

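```bash
cat > h.py <<'E'
import numpy as np,cv2
from scipy.spatial.transform import Rotation as R
def ray(info,px):
    px=np.array(px,float).reshape(-1,1,2)
    n=cv2.undistortPoints(px,np.array(info['camera_matrix']),np.array(info['dist']))[:,0]
    d=np.c_[n,np.ones(len(n))]
    Rm=R.from_euler('xyz',info['attitude'],degrees=True).as_matrix()
    return d@Rm.T
def onz(info,px,z):
    d=ray(info,px);o=np.array(info['origin'])
    return o+d*((z-o[2])/d[:,2])[:,None]
def proj(info,P):
    Rm=R.from_euler('xyz',info['attitude'],degrees=True).as_matrix()
    pc=(np.array(P,float)-info['origin'])@Rm
    return cv2.projectPoints(pc,np.zeros(3),np.zeros(3),np.array(info['camera_matrix']),np.array(info['dist']))[0][:,0]
def rect(info,px,z):
    "corners in order; long-axis = 0->3 / 1->2"
    P=onz(info,px,z)[:,:2]
    c=P.mean(0); L=(P[0]+P[1]-P[2]-P[3])/2; W=(P[0]+P[3]-P[1]-P[2])/2
    return dict(c=np.round(c,4),L=round(np.linalg.norm(L),4),W=round(np.linalg.norm(W),4),yawL=round(np.degrees(np.arctan2(L[1],L[0])),2),yawW=round(np.degrees(np.arctan2(W[1],W[0])),2))
def crop(u,s,off): u=np.array(u,float); return (u+.5)/s-.5+np.array(off)
E
python3 - <<'E'
from h import *
from station import cams
i=cams.camera_info("top")
o=(140,210)
for n,z,c in [("slim",.088,[(172,55),(248,68),(178,535),(100,528)]),("board",.080,[(335,87),(460,100),(405,527),(280,515)]),("square",.098,[(515,130),(620,138),(580,535),(473,525)])]:
    print(n,rect(i,crop(c,6,o),z))
o=(265,200)
print("mat",rect(i,crop([(55,35),(348,48),(337,373),(35,360)],4,o),.004))
print("tray",rect(i,crop([(508,70),(692,60),(717,337),(524,350)],4,o),.018))
print("cradle pins",onz(i,crop([(115,130),(303,150),(473,165),(668,183),(70,442),(257,457),(435,473),(637,488)],6,(140,210)),.063))
E
```

```text
slim {'c': array([0.4903, 0.3581]), 'L': np.float64(0.1946), 'W': np.float64(0.0321), 'yawL': np.float64(-5.2), 'yawW': np.float64(83.29)}
board {'c': array([0.4869, 0.2795]), 'L': np.float64(0.178), 'W': np.float64(0.0523), 'yawL': np.float64(-4.48), 'yawW': np.float64(85.05)}
square {'c': array([0.477 , 0.2023]), 'L': np.float64(0.1621), 'W': np.float64(0.0437), 'yawL': np.float64(-3.54), 'yawW': np.float64(85.95)}
mat {'c': array([0.5209, 0.0021]), 'L': np.float64(0.2164), 'W': np.float64(0.1985), 'yawL': np.float64(-1.7), 'yawW': np.float64(88.35)}
tray {'c': array([ 0.5238, -0.2726]), 'L': np.float64(0.1834), 'W': np.float64(0.1244), 'yawL': np.float64(3.55), 'yawW': np.float64(94.4)}
cradle pins [[0.56010081 0.39518964 0.063     ]
 [0.55268953 0.31537836 0.063     ]
 [0.5473129  0.2431086  0.063     ]
 [0.54082488 0.16005702 0.063     ]
 [0.42888541 0.40570929 0.063     ]
 [0.42356068 0.32764886 0.063     ]
 [0.41782523 0.25310763 0.063     ]
 [0.41268036 0.16841334 0.063     ]]
```

```bash
python3 -m creep '{"translation":[[0.317,-0.322,0.02],[0.317,-0.322,0.02],[0.317,-0.322,0.02],[0.317,-0.322,0.02],[0.317,-0.322,0.02],[0.317,-0.322,0.02],[0.317,-0.322,0.02],[0.317,-0.322,0.02],[0.317,-0.322,0.02],[0.317,-0.322,0.02],[0.317,-0.322,0.02]],"twist":[[0,0,0.346],[0,0,0.346],[0,0,0.346],[0,0,0.346],[0,0,0.346],[0,0,0.346],[0,0,0.346],[0,0,0.346],[0,0,0.346],[0,0,0.346],[0,0,0.346]],"claw":[0,0,0,0,0,0,0,0,0,0,0]}'
python3 - <<'E'
from station import manip,cams
import cv2,pickle
s=manip.observe();i=cams.camera_info("wrist");f=cams.grab_frame("wrist")
print(s['t'],s['eef_pos'],s['eef_rot'],s['joints'],s['dq']);pickle.dump((s,i),open("w1.pkl","wb"))
cv2.imwrite("pics/w1.png",f[:,:,::-1])
E
```

```text
t: 1.52
eef_pos: [0.5838, 0.2716, 0.2346]
eef_rot: [-90.0, 0.0, -4.4]
wrist_force: [0.3, 0.9, 0.1]
grip_width: 1.002
1.525 [0.58382165 0.27158905 0.23455182] [-8.99954230e+01  2.05753701e-02 -4.38948045e+00] [ 2.01666973e+01  5.70027219e+00  9.41485292e+01  1.29033352e-02
  8.01680111e+01 -6.54460267e+01] [-0.15395053  0.07003299 -0.19516373 -0.09846307 -0.0848289  -0.17405457]
```

View pics/w1.png

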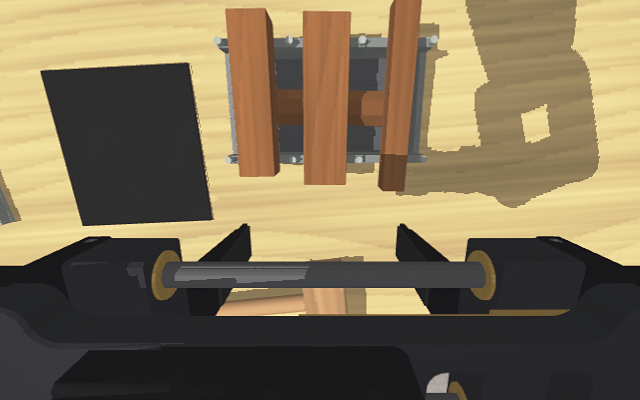

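Run:
```python
import cv2
f=cv2.imread("pics/w1.png")
cv2.imwrite("pics/w1a.png",cv2.resize(f[0:100,215:345],None,fx=6,fy=6,interpolation=cv2.INTER_CUBIC))
cv2.imwrite("pics/w1b.png",cv2.resize(f[0:100,330:450],None,fx=6,fy=6,interpolation=cv2.INTER_CUBIC))
cv2.imwrite("pics/w1c.png",cv2.resize(f[100:200,215:345],None,fx=6,fy=6,interpolation=cv2.INTER_CUBIC))
cv2.imwrite("pics/w1d.png",cv2.resize(f[100:200,330:450],None,fx=6,fy=6,interpolation=cv2.INTER_CUBIC))
```

```text
(no output)
```

View pics/w1a.png

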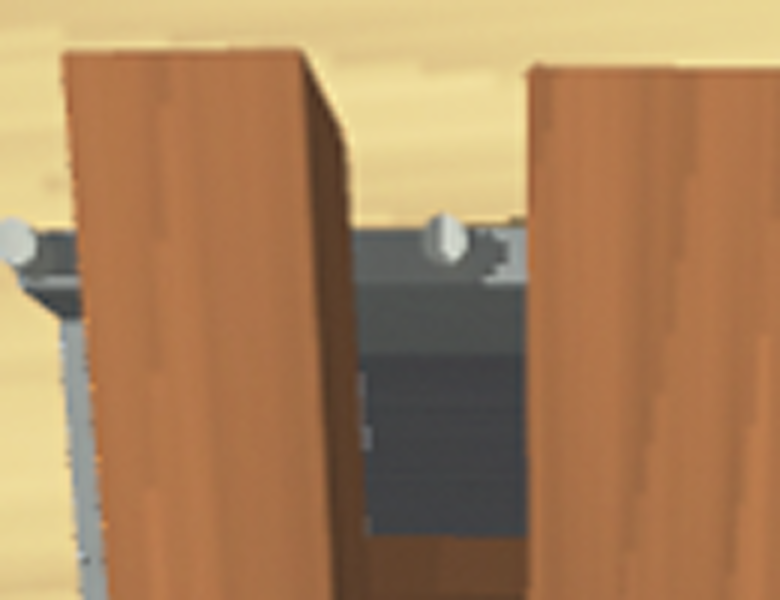

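View pics/w1b.png

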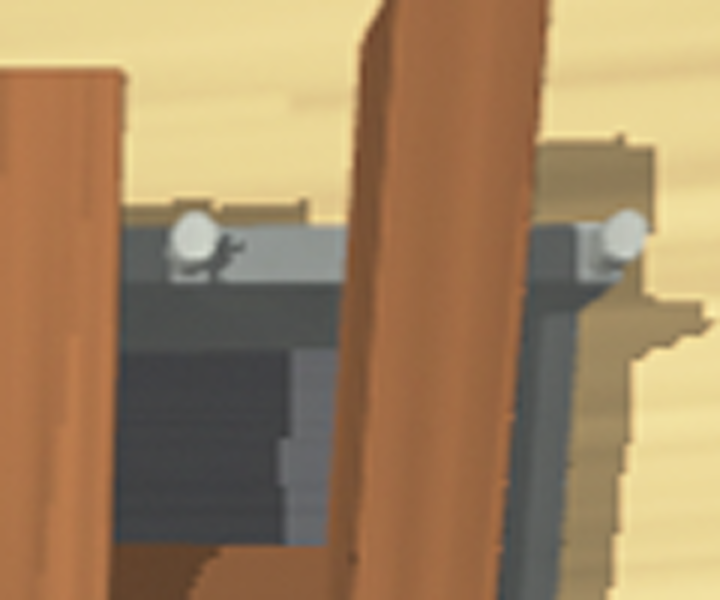

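View pics/w1c.png

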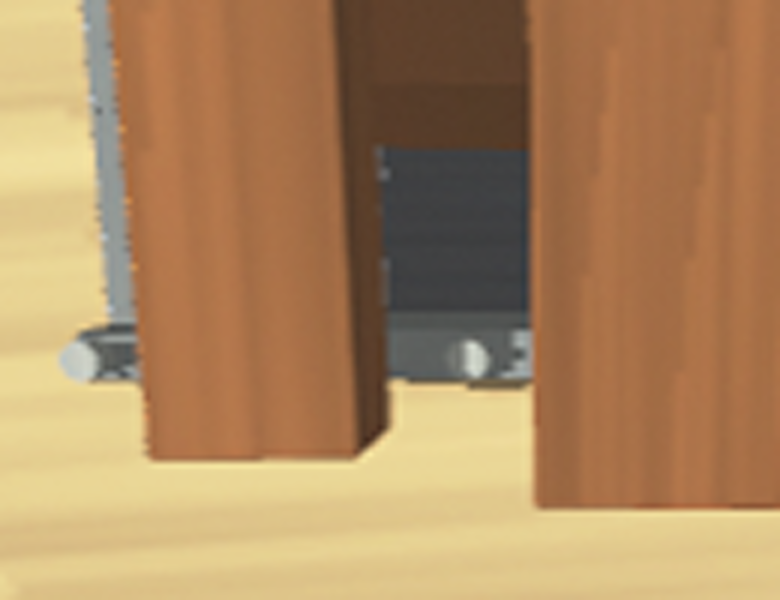

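View pics/w1d.png

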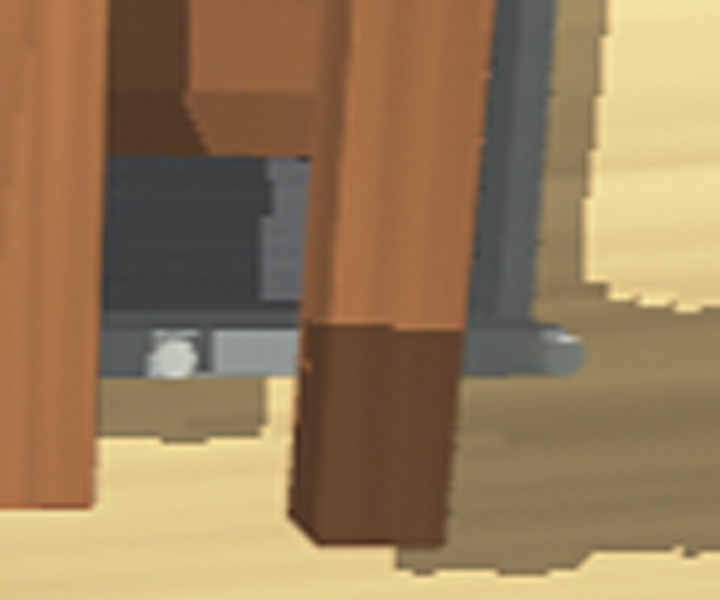

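```bash
cat > m1.py <<'E'
from h import *
import pickle
s,i=pickle.load(open("w1.pkl","rb"))
A=(215,0);B=(330,0);C=(215,100);D=(330,100)
k=lambda u,o:crop(u,6,o)
print("square",rect(i,[k((63,52),A),k((302,50),A),k((357,458),C),k((150,459),C)],.098))
print("board",rect(i,[k((530,67),A),k((122,70),B),k((94,507),D),k((537,508),C)],.080))
sl=onz(i,[k((390,5),B),k((547,5),B),k((444,545),D),k((318,545),D)],.088)[:,:2]
L=(sl[0]+sl[1]-sl[2]-sl[3]); d=L/np.linalg.norm(L); near=(sl[2]+sl[3])/2
dl=sl[0]-sl[3];dr=sl[1]-sl[2]
print("slim near",near,"yaws",[np.degrees(np.arctan2(v[1],v[0])) for v in (dl,dr)],"W",np.linalg.norm(sl[2]-sl[3]),np.linalg.norm(sl[1]-sl[0]),"L seen",np.linalg.norm(L)/2,"near signs; c",near+np.sign(.49-near[0])*abs(1)*d*np.sign(d[0])*.1)
p=onz(i,[k((15,243),A),k((448,240),A),k((196,240),B),k((626,237),B),k((80,358),C),k((473,358),C),k((173,358),D),k((565,353),D)],.068)
print(p[:,:2].round(4), "c",p.mean(0))
oc=onz(i,[k((440,537),A),k((270,545),B),k((270,90),D)],.048); print("oct top edges",oc.round(4))
for n,px in [("mat",[(41,71),(189,63),(213,218),(84,225)])]: print(n,rect(i,px,.004))
E
python3 m1.py
```

```text
square {'c': array([0.4762, 0.205 ]), 'L': np.float64(0.1642), 'W': np.float64(0.0386), 'yawL': np.float64(176.32), 'yawW': np.float64(-93.99)}
board {'c': array([0.4864, 0.2819]), 'L': np.float64(0.1809), 'W': np.float64(0.0486), 'yawL': np.float64(175.2), 'yawW': np.float64(-94.46)}
slim near [0.58834627 0.35338722] yaws [np.float64(175.17180374107556), np.float64(174.71409350403042)] W 0.024491070476369177 0.026034526012589373 L seen 0.19315853270476557 near signs; c [0.48873553 0.36220203]
[[0.4107 0.169 ]
 [0.4162 0.2475]
 [0.4221 0.3269]
 [0.4275 0.4048]
 [0.5396 0.1602]
 [0.5455 0.2389]
 [0.5514 0.317 ]
 [0.5563 0.3955]] c [0.48366702 0.28246956 0.068     ]
oct top edges [[0.4635 0.2385 0.048 ]
 [0.4728 0.3424 0.048 ]
 [0.5006 0.3416 0.048 ]]
mat {'c': array([0.5204, 0.0047]), 'L': np.float64(0.216), 'W': np.float64(0.1988), 'yawL': np.float64(178.61), 'yawW': np.float64(-91.33)}
```

```bash
python3 - <<'E'
from station import manip
s=manip.observe();print(s['t'],s['eef_pos'],s['eef_rot'],s['dq'])
E
python3 -m creep '{"translation":[[-0.099,0.09,-0.08],[-0.099,0.09,-0.08],[-0.099,0.09,-0.08],[-0.099,0.09,-0.08],[-0.099,0.09,-0.08]],"twist":[[0,0,-0.009],[0,0,-0.009],[0,0,-0.009],[0,0,-0.009],[0,0,-0.009]],"claw":[0.55,0.55,0.55,0.55,0.55]}' 25
```

```text
1.575 [0.58394858 0.27149985 0.23467564] [-8.99924883e+01  9.06382260e-03 -4.39453934e+00] [-0.26625254 -0.03222858 -0.12798654  0.01326247  0.02603678 -0.05877   ]
t: 2.2
eef_pos: [0.4865, 0.3605, 0.1557]
eef_rot: [-90.0, -0.1, -5.0]
wrist_force: [-0.1, 0.1, 0.1]
grip_width: 0.53
```

```bash
python3 -m creep '{"translation":[[0.002,0.0015,-0.05],[0.002,0.0015,-0.094],[0.002,0.0015,-0.094],[0.002,0.0015,-0.094],[0.002,0.0015,-0.094],[0.002,0.0015,-0.094],[0.002,0.0015,-0.094],[0.002,0.0015,-0.094]],"twist":[[0,0,0],[0,0,0],[0,0,0],[0,0,0],[0,0,0],[0,0,0],[0,0,0],[0,0,0]],"claw":[0.55,0.55,0.55,0.55,1,1,1,1]}' 25
python3 - <<'E'
from station import manip,cams
import cv2
s=manip.observe();print(s['eef_pos'],s['eef_rot'])
cv2.imwrite("pics/g1.png",cams.grab_frame("wrist")[:,:,::-1])
E
```

```text
t: 3.2
eef_pos: [0.489, 0.3623, 0.0626]
eef_rot: [-89.9, -0.1, -5.0]
wrist_force: [0.2, -0.6, 7.3]
grip_width: 0.274
[0.48900537 0.36232585 0.06257193] [-89.91043505  -0.14208049  -5.0195935 ]
```

View pics/g1.png

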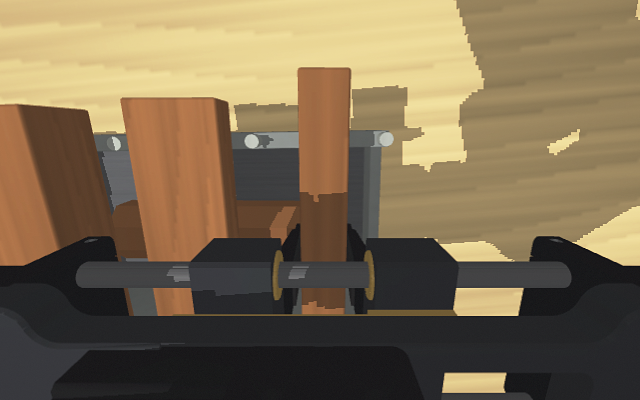

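```bash
python3 -m creep '{"translation":[[0,0,0.04],[0,0,0.07],[0.034,-0.2915,0.07],[0.034,-0.2915,0.07],[0.034,-0.2915,0.07],[0.034,-0.2915,0.07],[0.034,-0.2915,0.07],[0.034,-0.2915,0.07],[0.034,-0.2915,0.02],[0.034,-0.2915,-0.025],[0.034,-0.2915,-0.045],[0.034,-0.2915,-0.045]],"twist":[[0,0,0],[0,0,0],[0,0,0.061],[0,0,0.061],[0,0,0.061],[0,0,0.061],[0,0,0.061],[0,0,0.061],[0,0,0.061],[0,0,0.061],[0,0,0.061],[0,0,0.061]],"claw":[1,1,1,1,1,1,1,1,1,1,1,1]}'
python3 - <<'E'
from station import manip,cams
import cv2
s=manip.observe();print(s['eef_pos'],s['eef_rot'],s['wrist_force'])
cv2.imwrite("pics/p1.png",cams.grab_frame("wrist")[:,:,::-1])
E
```

```text
t: 4.75
eef_pos: [0.5196, 0.0712, 0.0133]
eef_rot: [-90.0, 0.3, -1.5]
wrist_force: [-0.1, -0.1, -0.3]
grip_width: 0.274
[0.5195693  0.07124905 0.01327881] [-89.99634995   0.30856155  -1.4692667 ] [-0.09949615 -0.09830133 -0.25284755]
```

View pics/p1.png

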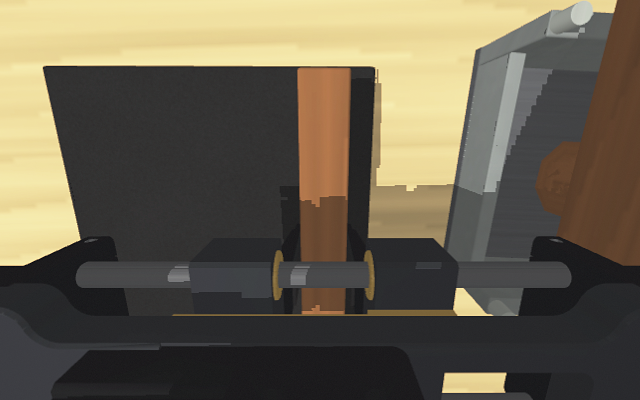

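```bash
python3 -m creep '{"translation":[[0.001,0,-0.004],[0.001,0,-0.004],[0.001,0,-0.004],[0.001,0,-0.004],[0.001,0,-0.004],[0.001,0,0.05],[0.001,0,0.1]],"twist":[[0,0,0],[0,0,0],[0,0,0],[0,0,0],[0,0,0],[0,0,0],[0,0,0]],"claw":[1,1,0.58,0.58,0.58,0.58,0.58]}'
python3 - <<'E'
from station import manip,cams
s=manip.observe();print(s['t'],s['eef_pos'],s['eef_rot'],s['wrist_force'],s['dq'])
E
```

```text
t: 5.68
eef_pos: [0.5224, 0.0701, 0.1165]
eef_rot: [-90.0, 0.1, -1.5]
wrist_force: [0.6, -0.6, -0.9]
grip_width: 0.419
5.675 [0.52242644 0.07012237 0.11648171] [-9.00047778e+01  7.23995567e-02 -1.54257606e+00] [ 0.59191383 -0.59340792 -0.89255095] [ 1.89645470e-02 -2.83345238e+01 -1.62839539e+01  7.97015030e-02
  4.30118944e+01  6.11944942e-02]
```

```bash
python3 -m creep '{"translation":[[0,0,0.05],[-0.0366,0.212,0.05],[-0.0366,0.212,0.05],[-0.0366,0.212,0.05],[-0.0366,0.212,0.05],[-0.0366,0.212,0.05],[-0.0366,0.212,0],[-0.0366,0.212,0],[-0.0366,0.212,0]],"twist":[[0,0,0],[0,0,-0.0545],[0,0,-0.0545],[0,0,-0.0545],[0,0,-0.0545],[0,0,-0.0545],[0,0,-0.0545],[0,0,-0.0545],[0,0,-0.0545]],"claw":[0.35,0.35,0.35,0.35,0.35,0.35,0.35,0.35,0.35]}'
python3 - <<'E'
from station import manip,cams
import cv2
cv2.imwrite("pics/g2.png",cams.grab_frame("wrist")[:,:,::-1])
E
```

```text
t: 6.8
eef_pos: [0.487, 0.2815, 0.1167]
eef_rot: [-90.0, -0.0, -4.7]
wrist_force: [0.3, -0.6, 0.8]
grip_width: 0.649
```

View pics/g2.png

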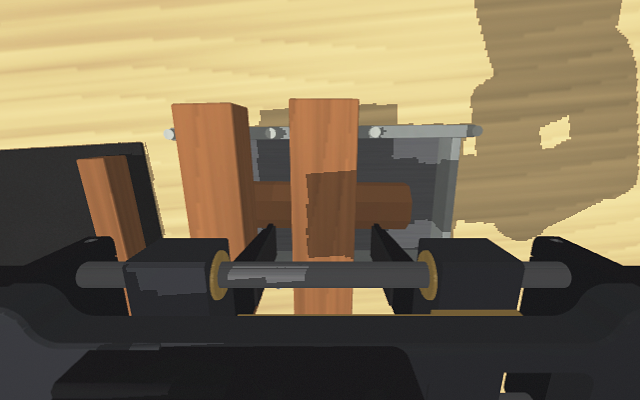

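```bash
python3 -m creep '{"translation":[[0,0.0004,-0.03],[0,0.0004,-0.055],[0,0.0004,-0.055],[0,0.0004,-0.055],[0,0.0004,-0.055]],"twist":[[0,0,0],[0,0,0],[0,0,0],[0,0,0],[0,0,0]],"claw":[0.35,0.35,0.35,0.35,0.35]}'
python3 -m creep '{"translation":[[0,0,0],[0,0,0],[0,0,0],[0,0,0]],"twist":[[0,0,0],[0,0,0],[0,0,0],[0,0,0]],"claw":[1,1,1,1]}'
```

```text
t: 7.48
eef_pos: [0.4877, 0.2832, 0.0628]
eef_rot: [-89.9, -0.2, -4.7]
wrist_force: [-0.5, 0.5, -0.5]
grip_width: 0.648
t: 7.98
eef_pos: [0.4867, 0.2827, 0.0614]
eef_rot: [-90.0, -0.0, -4.7]
wrist_force: [-1.7, -2.3, 6.0]
grip_width: 0.524
```

```bash
python3 -m creep '{"translation":[[0,0,0.04],[0,0,0.08],[0.034,-0.2784,0.08],[0.034,-0.2784,0.08],[0.034,-0.2784,0.08],[0.034,-0.2784,0.08],[0.034,-0.2784,0.08],[0.034,-0.2784,0.08],[0.034,-0.2784,0.02],[0.034,-0.2784,-0.025],[0.034,-0.2784,-0.045],[0.034,-0.2784,-0.048]],"twist":[[0,0,0],[0,0,0],[0,0,0.055],[0,0,0.055],[0,0,0.055],[0,0,0.055],[0,0,0.055],[0,0,0.055],[0,0,0.055],[0,0,0.055],[0,0,0.055],[0,0,0.055]],"claw":[1,1,1,1,1,1,1,1,1,1,1,1]}'
python3 -m creep '{"translation":[[0,0,0],[0,0,0]],"twist":[[0,0,0],[0,0,0]],"claw":[1,1]}'
```

```text
t: 9.48
eef_pos: [0.5181, 0.0056, 0.0102]
eef_rot: [-90.0, 0.3, -1.4]
wrist_force: [0.2, -0.4, -0.9]
grip_width: 0.527
t: 9.72
eef_pos: [0.5216, 0.0045, 0.0142]
eef_rot: [-90.0, -0.2, -1.5]
wrist_force: [0.1, -0.2, -0.5]
grip_width: 0.526
```

```bash
python3 -m creep '{"translation":[[0,0,-0.0055],[0,0,-0.0055],[0,0,-0.0055]],"twist":[[0,0,0],[0,0,0],[0,0,0]],"claw":[1,1,1]}'
python3 -m creep '{"translation":[[0,0,0],[0,0,0],[0,0,0],[0,0,0],[0,0,0.05],[0,0,0.1],[0,0,0.12],[0,0,0.12]],"twist":[[0,0,0],[0,0,0],[0,0,0],[0,0,0],[0,0,0],[0,0,0],[0,0,0],[0,0,0]],"claw":[0.34,0.34,0.34,0.34,0.34,0.34,0.34,0.34]}'
```

```text
t: 10.1
eef_pos: [0.5205, 0.0042, 0.0074]
eef_rot: [-90.0, -0.0, -1.5]
wrist_force: [1.0, 0.2, -1.1]
grip_width: 0.524
t: 11.1
eef_pos: [0.5218, 0.0041, 0.1294]
eef_rot: [-90.0, -0.3, -1.5]
wrist_force: [-1.0, 0.4, -0.3]
grip_width: 0.659
```

```bash
python3 -m creep '{"translation":[[0,0,0.02],[-0.0442,0.201,0.02],[-0.0442,0.201,0.02],[-0.0442,0.201,0.02],[-0.0442,0.201,0.02],[-0.0442,0.201,0.01],[-0.0442,0.201,0.01],[-0.0442,0.201,0.01]],"twist":[[0,0,0],[0,0,-0.0403],[0,0,-0.0403],[0,0,-0.0403],[0,0,-0.0403],[0,0,-0.0403],[0,0,-0.0403],[0,0,-0.0403]],"claw":[0.42,0.42,0.42,0.42,0.42,0.42,0.42,0.42]}'
python3 - <<'E'
from station import manip,cams
import cv2
cv2.imwrite("pics/g3.png",cams.grab_frame("wrist")[:,:,::-1])
E
```

```text
t: 12.1
eef_pos: [0.4763, 0.2038, 0.1367]
eef_rot: [-90.0, 0.0, -3.9]
wrist_force: [0.5, 0.1, 0.7]
grip_width: 0.578
```

View pics/g3.png

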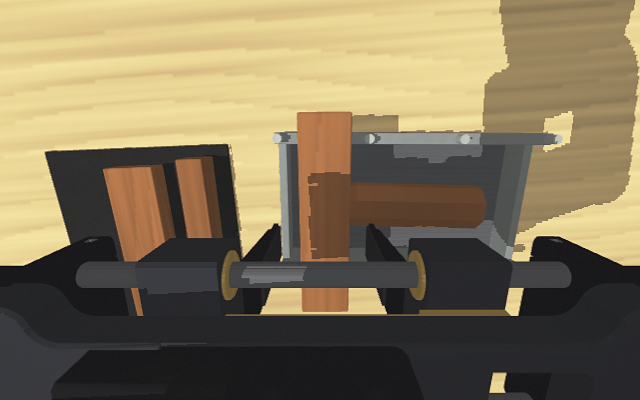

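```bash
python3 -m creep '{"translation":[[0,0,-0.04],[0,0,-0.0765],[0,0,-0.0765],[0,0,-0.0765],[0,0,-0.0765]],"twist":[[0,0,0],[0,0,0],[0,0,0],[0,0,0],[0,0,0]],"claw":[0.42,0.42,0.42,0.42,0.42]}'
python3 -m creep '{"translation":[[0,0,0],[0,0,0],[0,0,0],[0,0,0]],"twist":[[0,0,0],[0,0,0],[0,0,0],[0,0,0]],"claw":[1,1,1,1]}'
```

```text
t: 12.78
eef_pos: [0.4777, 0.2055, 0.0629]
eef_rot: [-89.9, -0.2, -3.8]
wrist_force: [-0.2, 0.0, -0.6]
grip_width: 0.578
t: 13.28
eef_pos: [0.4765, 0.2053, 0.0614]
eef_rot: [-90.0, -0.0, -3.8]
wrist_force: [-2.7, -0.8, 5.3]
grip_width: 0.422
```

```bash
python3 -m creep '{"translation":[[0,0,0.04],[0,0,0.08],[0.043,-0.267,0.08],[0.043,-0.267,0.08],[0.043,-0.267,0.08],[0.043,-0.267,0.08],[0.043,-0.267,0.08],[0.043,-0.267,0.08],[0.043,-0.267,0.02],[0.043,-0.267,-0.025],[0.043,-0.267,-0.044],[0.043,-0.267,-0.046]],"twist":[[0,0,0],[0,0,0],[0,0,0.0403],[0,0,0.0403],[0,0,0.0403],[0,0,0.0403],[0,0,0.0403],[0,0,0.0403],[0,0,0.0403],[0,0,0.0403],[0,0,0.0403],[0,0,0.0403]],"claw":[1,1,1,1,1,1,1,1,1,1,1,1]}'
python3 -m creep '{"translation":[[0,0,-0.002],[0,0,-0.0075],[0,0,-0.0075],[0,0,-0.0075]],"twist":[[0,0,0],[0,0,0],[0,0,0],[0,0,0]],"claw":[1,1,1,1]}'
python3 -m creep '{"translation":[[0,0,0],[0,0,0],[0,0,0],[0,0,0],[0,0,0.05],[0,0,0.1],[0,0,0.12],[0,0,0.12]],"twist":[[0,0,0],[0,0,0],[0,0,0],[0,0,0],[0,0,0],[0,0,0],[0,0,0],[0,0,0]],"claw":[0.49,0.49,0.49,0.49,0.49,0.49,0.49,0.49]}'
```

```text
t: 14.78
eef_pos: [0.5183, -0.0606, 0.0136]
eef_rot: [-90.0, 0.1, -1.4]
wrist_force: [0.2, 0.5, -1.8]
grip_width: 0.421
t: 15.28
eef_pos: [0.5194, -0.0619, 0.0076]
eef_rot: [-90.0, -0.0, -1.5]
wrist_force: [0.2, 0.3, -2.6]
grip_width: 0.418
t: 16.27
eef_pos: [0.52, -0.062, 0.1284]
eef_rot: [-90.0, -0.2, -1.5]
wrist_force: [0.3, 0.5, -0.1]
grip_width: 0.509
```

```bash
python3 -m creep '{"translation":[[0,0,0.06],[-0.035,0.242,0.1075],[-0.035,0.242,0.1075],[-0.035,0.242,0.1075],[-0.035,0.242,0.1075],[-0.035,0.242,0.1075],[-0.035,0.242,0.1075],[-0.035,0.242,0.1075],[-0.035,0.242,0.1075],[-0.035,0.242,0.1075],[-0.035,0.242,0.1075],[-0.035,0.242,0.1075]],"twist":[[0,0,0],[0,0,-1.623],[0,0,-1.623],[0,0,-1.623],[0,0,-1.623],[0,0,-1.623],[0,0,-1.623],[0,0,-1.623],[0,0,-1.623],[0,0,-1.623],[0,0,-1.623],[0,0,-1.623]],"claw":[0.3,0.3,0.3,0.3,0.3,0.3,0.3,0.3,0.3,0.3,0.3,0.3]}'
python3 - <<'E'
from station import manip,cams
import cv2,pickle
s=manip.observe();i=cams.camera_info("wrist");f=cams.grab_frame("wrist")
print(s['eef_pos'],s['eef_rot'],s['dq']);pickle.dump((s,i),open("w2.pkl","wb"))
cv2.imwrite("pics/w2.png",f[:,:,::-1])
cv2.imwrite("pics/w2z.png",cv2.resize(f[0:240,230:430,::-1],None,fx=2.5,fy=2.5,interpolation=cv2.INTER_CUBIC))
f=cams.grab_frame("top");cv2.imwrite("pics/top2.png",f[:,:,::-1])
E
```

```text
t: 17.77
eef_pos: [0.4835, 0.18, 0.2329]
eef_rot: [-90.2, -0.1, -94.4]
wrist_force: [0.7, 1.2, -1.2]
grip_width: 0.701
[0.48351633 0.1800316  0.23291755] [-9.01515171e+01 -5.36615467e-02 -9.43584597e+01] [ 0.04838423 -0.40458962 -0.56983214  0.03357634  0.13006691  0.39078778]
```

View pics/w2.png

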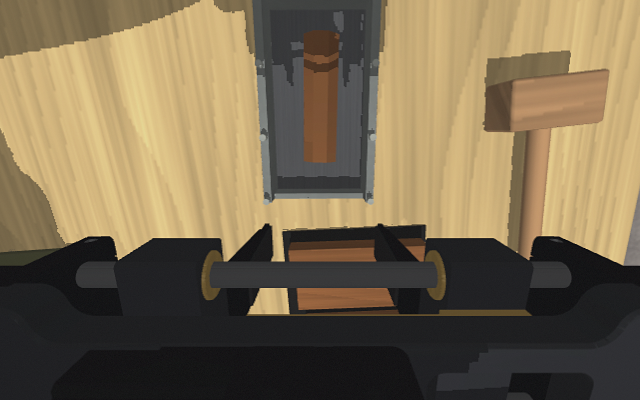

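View pics/w2z.png

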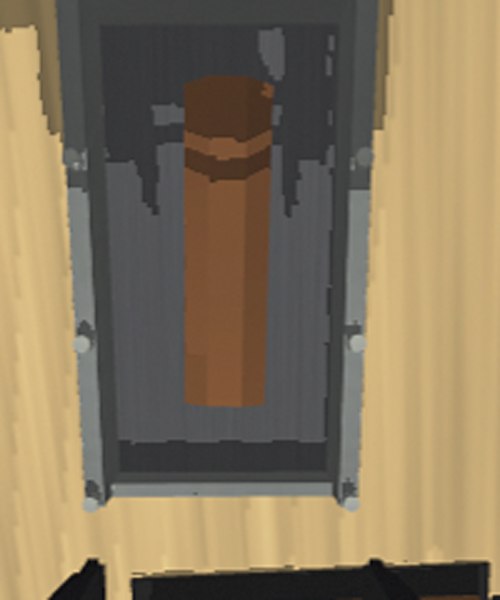

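View pics/top2.png

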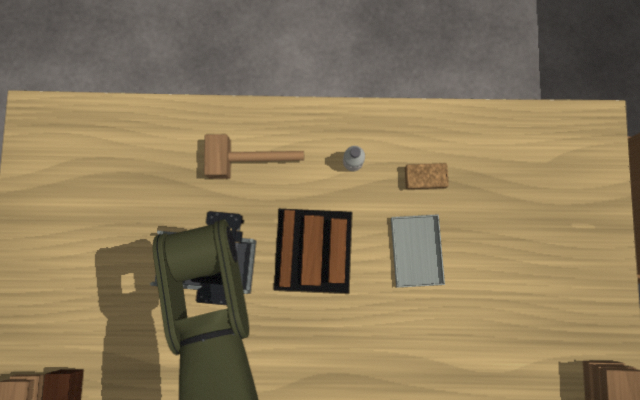

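```bash
python3 - <<'E'
from h import *
import pickle
s,i=pickle.load(open("w2.pkl","rb"))
k=lambda u:crop(u,2.5,(230,0))
print("body",rect(i,[k((184,90)),k((272,90)),k((265,400)),k((184,400))],.0357))
print("topface",rect(i,[k((205,76)),k((250,76)),k((242,406)),k((207,406))],.048))
print("pins",onz(i,[k((75,157)),k((364,157)),k((82,343)),k((357,343)),k((94,502)),k((349,502))],.068).round(4))
E
python3 - <<'E'
import cv2
f=cv2.imread("pics/top2.png")
cv2.imwrite("pics/t2.png",cv2.resize(f[205:300,380:455],None,fx=6,fy=6,interpolation=cv2.INTER_CUBIC))
E
```

```text
body {'c': array([0.4872, 0.285 ]), 'L': np.float64(0.1461), 'W': np.float64(0.0422), 'yawL': np.float64(84.88), 'yawW': np.float64(175.7)}
topface {'c': array([0.4872, 0.2852]), 'L': np.float64(0.1499), 'W': np.float64(0.0192), 'yawL': np.float64(85.01), 'yawW': np.float64(175.7)}
pins [[0.4239 0.327  0.068 ]
 [0.5511 0.3174 0.068 ]
 [0.4166 0.2472 0.068 ]
 [0.5456 0.2375 0.068 ]
 [0.4126 0.17   0.068 ]
 [0.5393 0.1607 0.068 ]]
```

View pics/t2.png

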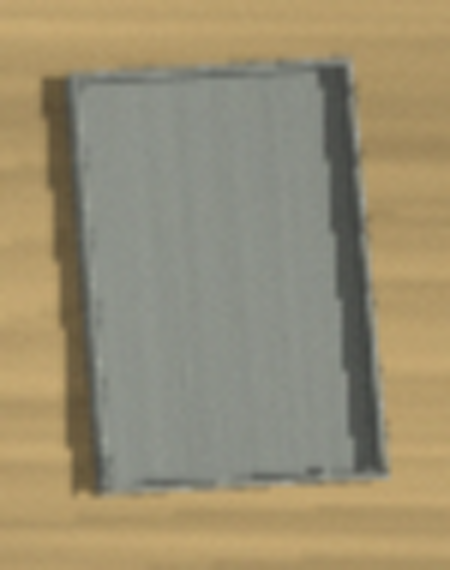

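```bash
python3 -m creep '{"translation":[[0.003,0.105,-0.03],[0.003,0.105,-0.06],[0.003,0.105,-0.11],[0.003,0.105,-0.16],[0.003,0.105,-0.19],[0.003,0.105,-0.205],[0.003,0.105,-0.213],[0.003,0.105,-0.218],[0.003,0.105,-0.221],[0.003,0.105,-0.221],[0.003,0.105,-0.221]],"twist":[[0,0,-0.009],[0,0,-0.009],[0,0,-0.009],[0,0,-0.009],[0,0,-0.009],[0,0,-0.009],[0,0,-0.009],[0,0,-0.009],[0,0,-0.009],[0,0,-0.009],[0,0,-0.009]],"claw":[0.3,0.3,0.3,0.3,0.3,0.3,0.3,0.3,0.3,0.3,0.3]}'
```

```text
t: 19.25
eef_pos: [0.4875, 0.2854, 0.0143]
eef_rot: [-89.9, 0.0, -95.0]
wrist_force: [0.2, -0.2, 0.4]
grip_width: 0.699
```

```bash
python3 -m creep '{"translation":[[0,0,-0.003],[0,0,-0.003],[0,0,-0.003],[0,0,-0.003],[0,0,-0.003],[0,0,-0.003]],"twist":[[0,0,0],[0,0,0],[0,0,0],[0,0,0],[0,0,0],[0,0,0]],"claw":[0.3,0.3,1,1,1,1]}' 25
```

```text
t: 20.0
eef_pos: [0.4871, 0.2852, 0.0107]
eef_rot: [-90.0, 0.0, -95.0]
wrist_force: [-0.0, 0.4, -0.0]
grip_width: 0.438
```

```bash
python3 -m creep '{"translation":[[0,0,0.04],[0,0,0.1],[0.037,-0.555,0.1],[0.037,-0.555,0.1],[0.037,-0.555,0.1],[0.037,-0.555,0.1],[0.037,-0.555,0.1],[0.037,-0.555,0.1],[0.037,-0.555,0.1],[0.037,-0.555,0.1],[0.037,-0.555,0.1],[0.037,-0.555,0.1]],"twist":[[0,0,0],[0,0,0],[0,0,-1.414],[0,0,-1.414],[0,0,-1.414],[0,0,-1.414],[0,0,-1.414],[0,0,-1.414],[0,0,-1.414],[0,0,-1.414],[0,0,-1.414],[0,0,-1.414]],"claw":[1,1,1,1,1,1,1,1,1,1,1,1]}'
python3 -m creep '{"translation":[[0.0,0,0],[0,0,0],[0,0,0]],"twist":[[0,0,0],[0,0,0],[0,0,0]],"claw":[1,1,1]}'
python3 - <<'E'
from station import manip,cams
import cv2,pickle
s=manip.observe();i=cams.camera_info("wrist");f=cams.grab_frame("wrist")
print(s['eef_pos'],s['eef_rot'],s['dq']);pickle.dump((s,i),open("w3.pkl","wb"))
cv2.imwrite("pics/w3.png",f[:,:,::-1])
E
```

```text
t: 21.5
eef_pos: [0.5237, -0.2732, 0.1103]
eef_rot: [-90.0, -0.0, -176.3]
wrist_force: [0.2, 0.1, -2.2]
grip_width: 0.443
t: 21.88
eef_pos: [0.5242, -0.2685, 0.1106]
eef_rot: [-90.0, -0.0, -175.9]
wrist_force: [0.2, 0.3, -1.7]
grip_width: 0.439
[ 0.52415666 -0.26847614  0.11057295] [-9.00136920e+01 -1.06978629e-02 -1.75929045e+02] [-0.12157807  0.0533603  -0.30263194 -0.06817242 -0.10883772 -0.03061225]
```

View pics/w3.png

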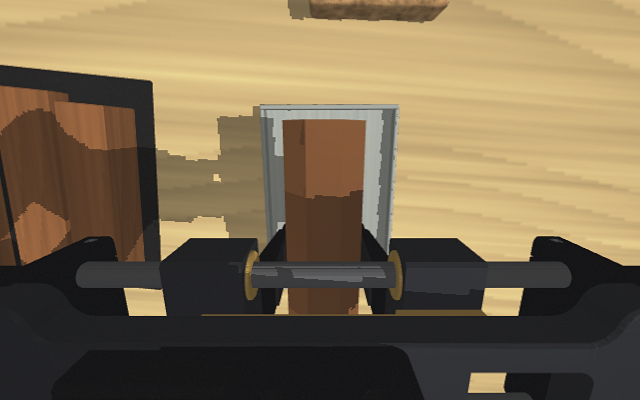

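Run:
```python
from h import *
import pickle
s,i=pickle.load(open("w3.pkl","rb"))
p=onz(i,[(261,105),(399,105),(398,240),(264,235)],.018)[:,:2];print(p.round(4))
v=p[0]-p[1];u=-p[2]+p[1];print(np.linalg.norm(v),np.degrees(np.arctan2(v[1],v[0])),np.degrees(np.arctan2(u[1],u[0])))
a=np.radians(4.0);print((p[0]+p[1])/2-.093*np.array([np.cos(a),np.sin(a)]))
q=onz(i,[(283,121),(365,121)],.14);print(q)
```

```text
[[ 0.6114 -0.2061]
 [ 0.6204 -0.3296]
 [ 0.4915 -0.3468]
 [ 0.4871 -0.2112]]
0.12387339537907491 94.15446175726119 7.606410531502506
[ 0.52314197 -0.27433349]
[[ 0.59676929 -0.24338126  0.14      ]
 [ 0.59966922 -0.28332813  0.14      ]]
```

```bash
python3 -m creep '{"translation":[[-0.0005,-0.0035,-0.04],[-0.0005,-0.0035,-0.07],[-0.0005,-0.0035,-0.085],[-0.0005,-0.0035,-0.093],[-0.0005,-0.0035,-0.097],[-0.0005,-0.0035,-0.099],[-0.0005,-0.0035,-0.1005],[-0.0005,-0.0035,-0.1005],[-0.0005,-0.0035,-0.1005]],"twist":[[0,0,0],[0,0,0],[0,0,0],[0,0,0],[0,0,0],[0,0,0],[0,0,0],[0,0,0],[0,0,0]],"claw":[1,1,1,1,1,1,1,1,1]}'
python3 - <<'E'
from station import cams
import cv2
f=cams.grab_frame("scene");cv2.imwrite("pics/s3.png",cv2.resize(f[140:240,180:380,::-1],None,fx=4,fy=4,interpolation=cv2.INTER_CUBIC))
E
```

```text
t: 23.05
eef_pos: [0.5238, -0.2734, 0.0105]
eef_rot: [-90.0, 0.0, -176.0]
wrist_force: [-0.3, 0.3, -2.3]
grip_width: 0.435
```

View pics/s3.png

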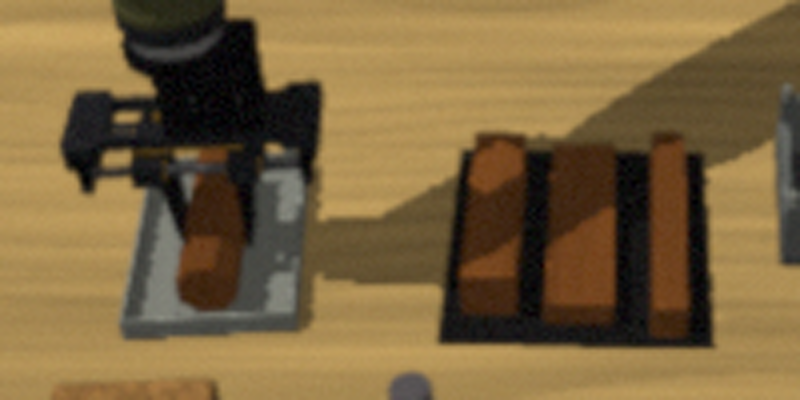

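```bash
python3 -m creep '{"translation":[[0,0,-0.001],[0,0,-0.0018],[0,0,-0.0018],[0,0,-0.0018],[0,0,-0.0018],[0,0,-0.0018],[0,0,-0.0018],[0,0,0.04],[0,0,0.1],[0,0,0.15],[0,0,0.15]],"twist":[[0,0,0],[0,0,0],[0,0,0],[0,0,0],[0,0,0],[0,0,0],[0,0,0],[0,0,0],[0,0,0],[0,0,0],[0,0,0]],"claw":[1,1,1,0.3,0.3,0.3,0.3,0.3,0.3,0.3,0.3]}'
```

```text
t: 24.48
eef_pos: [0.5267, -0.2752, 0.1666]
eef_rot: [-89.6, 0.5, -176.0]
wrist_force: [0.7, 0.5, -0.0]
grip_width: 0.703
```

```bash
python3 - <<'E'
from station import cams
import cv2
f=cams.grab_frame("wrist");cv2.imwrite("pics/w4.png",f[:,:,::-1])
E
python3 -m creep '{"translation":[[0,0.02,0.02],[-0.0045,0.2115,0.03],[-0.0045,0.2115,0.03],[-0.0045,0.2115,0.03],[-0.0045,0.2115,0.03],[-0.0045,0.2115,0.03],[-0.0045,0.2115,0.03],[-0.0045,0.2115,0.03],[-0.0045,0.2115,0.03],[-0.0045,0.2115,0.03],[-0.0045,0.2115,0.03],[-0.0045,0.2115,0.03]],"twist":[[0,0,0.17],[0,0,1.9],[0,0,1.9],[0,0,1.9],[0,0,1.9],[0,0,1.9],[0,0,1.9],[0,0,1.9],[0,0,1.9],[0,0,1.9],[0,0,1.9],[0,0,1.9]],"claw":[0.49,0.49,0.49,0.49,0.49,0.49,0.49,0.49,0.49,0.49,0.49,0.49]}'
python3 -m creep '{"translation":[[0,0,0],[0,0,0],[0,0,0],[0,0,0],[0,0,0],[0,0,0],[0,0,-0.063],[0,0,-0.063],[0,0,-0.063],[0,0,-0.063]],"twist":[[0,0,1.146],[0,0,1.146],[0,0,1.146],[0,0,1.146],[0,0,1.146],[0,0,1.146],[0,0,1.146],[0,0,1.146],[0,0,1.146],[0,0,1.146]],"claw":[0.49,0.49,0.49,0.49,0.49,0.49,0.49,0.49,0.49,0.49]}'
python3 - <<'E'
from station import cams
import cv2
f=cams.grab_frame("wrist");cv2.imwrite("pics/w5.png",f[:,:,::-1])
E
```

```text
t: 26.02
eef_pos: [0.5181, -0.0616, 0.188]
eef_rot: [-90.2, 0.1, -67.2]
wrist_force: [0.1, 0.1, 0.6]
grip_width: 0.507
t: 27.28
eef_pos: [0.5207, -0.0621, 0.1297]
eef_rot: [-90.0, -0.2, -1.5]
wrist_force: [1.0, 1.0, 1.1]
grip_width: 0.51
```

View pics/w4.png

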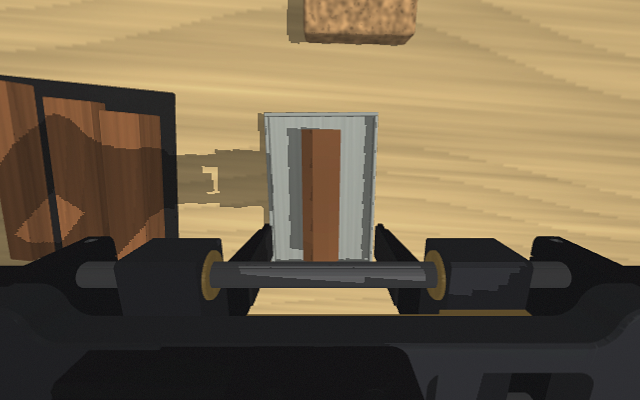

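View pics/w5.png

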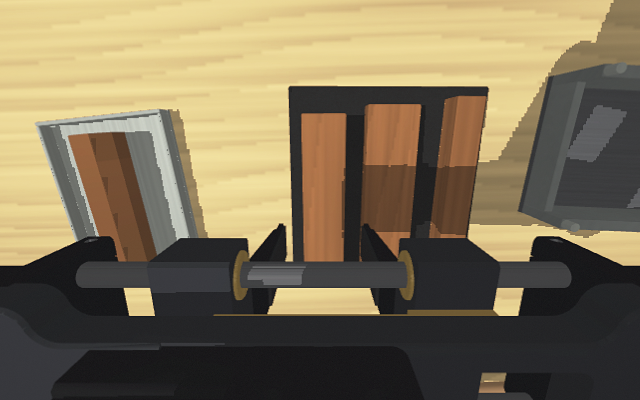

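```bash
python3 -m creep '{"translation":[[0,0,-0.04],[0,0,-0.08],[0,0,-0.105],[0,0,-0.115],[0,0,-0.12],[0,0,-0.12],[0,0,-0.12],[0,0,-0.12],[0,0,-0.12],[0,0,-0.12],[0,0,-0.12]],"twist":[[0,0,0],[0,0,0],[0,0,0],[0,0,0],[0,0,0],[0,0,0],[0,0,0],[0,0,0],[0,0,0],[0,0,0],[0,0,0]],"claw":[0.49,0.49,0.49,0.49,0.49,0.49,0.49,1,1,1,1]}' 25
```

```text
t: 28.7
eef_pos: [0.5196, -0.0619, 0.0078]
eef_rot: [-90.0, -0.0, -1.5]
wrist_force: [-1.0, 0.4, 5.3]
grip_width: 0.417
```

```bash
python3 -m creep '{"translation":[[0,0,0.06],[0,0,0.12],[-0.043,0.267,0.13],[-0.043,0.267,0.13],[-0.043,0.267,0.13],[-0.043,0.267,0.13],[-0.043,0.267,0.13],[-0.043,0.267,0.13],[-0.043,0.267,0.13],[-0.043,0.267,0.09],[-0.043,0.267,0.065],[-0.043,0.267,0.06]],"twist":[[0,0,0],[0,0,0],[0,0,-0.0403],[0,0,-0.0403],[0,0,-0.0403],[0,0,-0.0403],[0,0,-0.0403],[0,0,-0.0403],[0,0,-0.0403],[0,0,-0.0403],[0,0,-0.0403],[0,0,-0.0403]],"claw":[1,1,1,1,1,1,1,1,1,1,1,1]}'
python3 -m creep '{"translation":[[0,0,-0.002],[0,0,-0.005],[0,0,-0.005],[0,0,-0.005]],"twist":[[0,0,0],[0,0,0],[0,0,0],[0,0,0]],"claw":[1,1,1,1]}'
```

```text
t: 30.2
eef_pos: [0.4746, 0.2034, 0.0647]
eef_rot: [-90.1, 0.3, -3.9]
wrist_force: [0.2, 0.8, -3.0]
grip_width: 0.416
t: 30.7
eef_pos: [0.4765, 0.2054, 0.0628]
eef_rot: [-90.0, -0.1, -3.8]
wrist_force: [0.0, 0.6, -2.3]
grip_width: 0.418
```

```bash
python3 -m creep '{"translation":[[0,0,-0.001],[0,0,-0.0015],[0,0,-0.0015],[0,0,-0.0015],[0,0,-0.0015],[0,0,-0.0015],[0,0,-0.0015],[0,0,0.03],[0,0,0.08],[0,0,0.1],[0,0,0.1]],"twist":[[0,0,0],[0,0,0],[0,0,0],[0,0,0],[0,0,0],[0,0,0],[0,0,0],[0,0,0],[0,0,0],[0,0,0],[0,0,0]],"claw":[1,1,1,0.42,0.42,0.42,0.42,0.42,0.42,0.42,0.42]}'
```

```text
t: 32.08
eef_pos: [0.4771, 0.2055, 0.1636]
eef_rot: [-89.9, -0.2, -3.8]
wrist_force: [0.7, -0.7, -0.6]
grip_width: 0.58
```

```bash
python3 -m creep '{"translation":[[0.0468,-0.135,0],[0.0468,-0.135,0],[0.0468,-0.135,0],[0.0468,-0.135,-0.05],[0.0468,-0.135,-0.05],[0.0468,-0.135,-0.05],[0.0468,-0.135,-0.05]],"twist":[[0,0,0.0398],[0,0,0.0398],[0,0,0.0398],[0,0,0.0398],[0,0,0.0398],[0,0,0.0398],[0,0,0.0398]],"claw":[0.55,0.55,0.55,0.55,0.55,0.55,0.55]}'
python3 - <<'E'
from station import cams
import cv2
f=cams.grab_frame("wrist");cv2.imwrite("pics/w6.png",f[:,:,::-1])
E
```

```text
t: 32.95
eef_pos: [0.524, 0.0708, 0.114]
eef_rot: [-90.0, -0.2, -1.5]
wrist_force: [0.2, 0.0, 1.3]
grip_width: 0.451
```

View pics/w6.png

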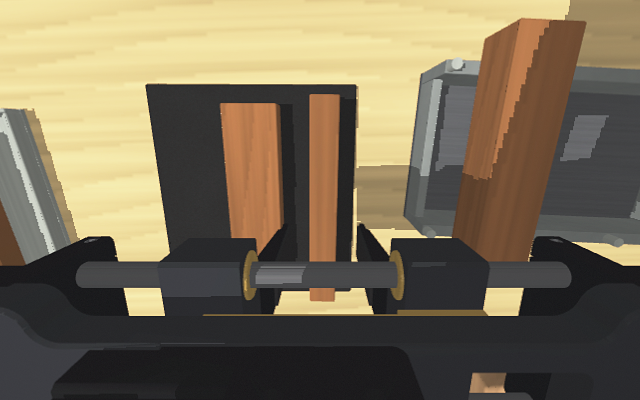

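```bash
python3 -m creep '{"translation":[[0,0,-0.04],[0,0,-0.075],[0,0,-0.09],[0,0,-0.097],[0,0,-0.1005],[0,0,-0.1005],[0,0,-0.1005],[0,0,-0.1005],[0,0,-0.1005],[0,0,-0.1005],[0,0,-0.1005]],"twist":[[0,0,0],[0,0,0],[0,0,0],[0,0,0],[0,0,0],[0,0,0],[0,0,0],[0,0,0],[0,0,0],[0,0,0],[0,0,0]],"claw":[0.55,0.55,0.55,0.55,0.55,0.55,0.55,1,1,1,1]}' 25
python3 - <<'E'
from station import cams
import cv2,numpy as np
f=cams.grab_frame("wrist")[:,:,::-1];g=cv2.imread("pics/g1.png");p=cv2.imread("pics/p1.png")
cv2.imwrite("pics/cmp.png",np.hstack([cv2.resize(a[50:120,285:365],None,fx=3.3,fy=6,interpolation=cv2.INTER_CUBIC) for a in (g,p,f)]))
E
```

```text
t: 34.38
eef_pos: [0.523, 0.0703, 0.0119]
eef_rot: [-90.0, -0.0, -1.5]
wrist_force: [0.5, -0.0, 1.5]
grip_width: 0.27
```

View pics/cmp.png

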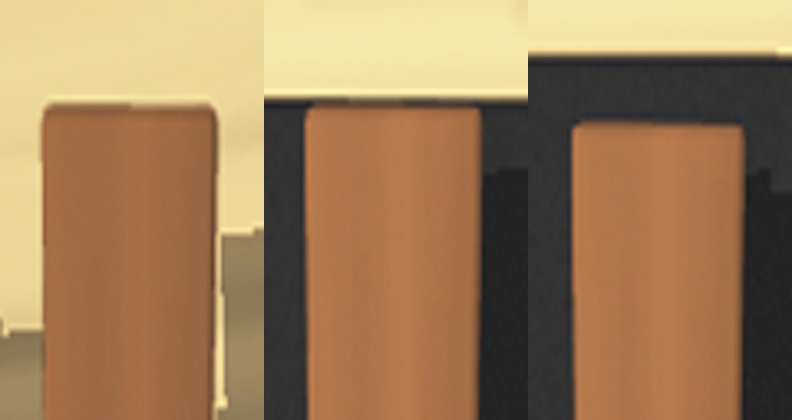

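Run:
```python
from h import *
import pickle
s,i=pickle.load(open("w1.pkl","rb"))
# camera relative to TCP w1; work in yawed frame
def endx(row,ztop_minus_tcp):
    P=onz(i,[(323,row)],s['eef_pos'][2]+ztop_minus_tcp)[0]
    a=np.radians(s['eef_rot'][2]); d=P-s['eef_pos']
    return d[:2]@[np.cos(a),np.sin(a)]
r=lambda u:(u+.5)/6-.5+50
print(endx(r(107),.088-.0626),endx(r(107),.088-.0626),endx(r(124),.034-.0119))
```

```text
-0.09892970111359087 -0.09892970111359087 -0.09830846889256317
```

```bash
python3 -m creep '{"translation":[[0,0,0.06],[0,0,0.12],[-0.0355,0.2915,0.13],[-0.0355,0.2915,0.13],[-0.0355,0.2915,0.13],[-0.0355,0.2915,0.13],[-0.0355,0.2915,0.13],[-0.0355,0.2915,0.13],[-0.0355,0.2915,0.13],[-0.0355,0.2915,0.09],[-0.0355,0.2915,0.065],[-0.0355,0.2915,0.06]],"twist":[[0,0,0],[0,0,0],[0,0,-0.061],[0,0,-0.061],[0,0,-0.061],[0,0,-0.061],[0,0,-0.061],[0,0,-0.061],[0,0,-0.061],[0,0,-0.061],[0,0,-0.061],[0,0,-0.061]],"claw":[1,1,1,1,1,1,1,1,1,1,1,1]}'
python3 -m creep '{"translation":[[0,0,-0.002],[0,0,-0.005],[0,0,-0.005],[0,0,-0.005]],"twist":[[0,0,0],[0,0,0],[0,0,0],[0,0,0]],"claw":[1,1,1,1]}'
```

```text
t: 35.92
eef_pos: [0.4862, 0.3593, 0.069]
eef_rot: [-90.2, 0.2, -5.1]
wrist_force: [-0.3, 0.3, -1.9]
grip_width: 0.271
t: 36.42
eef_pos: [0.4878, 0.362, 0.0674]
eef_rot: [-90.0, -0.1, -5.0]
wrist_force: [0.1, -0.7, -1.4]
grip_width: 0.273
```

Now at the pick position; nudge +0.6/+0.3 mm, lower 1.5 mm, release, lift.

```bash
python3 -m creep '{"translation":[[0.0006,0.0003,-0.001],[0.0006,0.0003,-0.0015],[0.0006,0.0003,-0.0015],[0.0006,0.0003,-0.0015],[0.0006,0.0003,-0.0015],[0.0006,0.0003,-0.0015],[0.0006,0.0003,-0.0015],[0.0006,0.0003,0.03],[0.0006,0.0003,0.08],[0.0006,0.0003,0.1],[0.0006,0.0003,0.1]],"twist":[[0,0,0],[0,0,0],[0,0,0],[0,0,0],[0,0,0],[0,0,0],[0,0,0],[0,0,0],[0,0,0],[0,0,0],[0,0,0]],"claw":[1,1,1,0.55,0.55,0.55,0.55,0.55,0.55,0.55,0.55]}'
```

```text
t: 37.8
eef_pos: [0.4889, 0.3626, 0.1683]
eef_rot: [-89.9, -0.2, -5.0]
wrist_force: [-0.8, -0.1, -0.7]
grip_width: 0.451
```

```bash
python3 -m creep '{"translation":[[0.0323,-0.3578,0],[0.0323,-0.3578,0],[0.0323,-0.3578,0],[0.0323,-0.3578,0],[0.0323,-0.3578,0],[0.0323,-0.3578,0],[0.0323,-0.3578,-0.05],[0.0323,-0.3578,-0.05],[0.0323,-0.3578,-0.05],[0.0323,-0.3578,-0.05]],"twist":[[0,0,0.0616],[0,0,0.0616],[0,0,0.0616],[0,0,0.0616],[0,0,0.0616],[0,0,0.0616],[0,0,0.0616],[0,0,0.0616],[0,0,0.0616],[0,0,0.0616]],"claw":[0.34,0.34,0.34,0.34,0.34,0.34,0.34,0.34,0.34,0.34]}'
python3 - <<'E'
from station import cams
import cv2
f=cams.grab_frame("wrist");cv2.imwrite("pics/w7.png",f[:,:,::-1])
E
```

```text
t: 39.05
eef_pos: [0.5213, 0.0047, 0.1182]
eef_rot: [-90.0, -0.1, -1.4]
wrist_force: [-0.2, -0.0, -0.1]
grip_width: 0.661
```

View pics/w7.png

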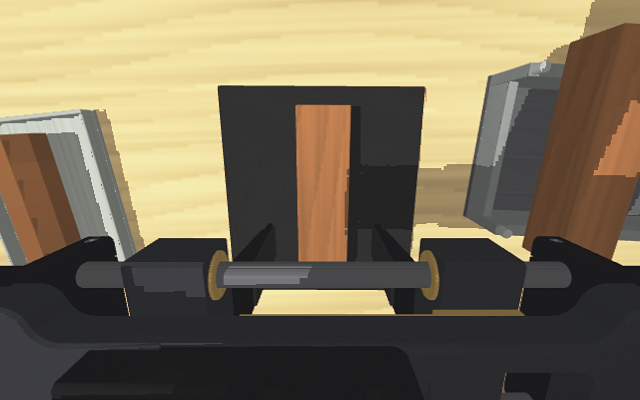

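Board centred at column about 323. Descend (−109.5 mm) and grip.

```bash
python3 -m creep '{"translation":[[0,0,-0.04],[0,0,-0.08],[0,0,-0.097],[0,0,-0.106],[0,0,-0.1095],[0,0,-0.1095],[0,0,-0.1095],[0,0,-0.1095],[0,0,-0.1095],[0,0,-0.1095],[0,0,-0.1095]],"twist":[[0,0,0],[0,0,0],[0,0,0],[0,0,0],[0,0,0],[0,0,0],[0,0,0],[0,0,0],[0,0,0],[0,0,0],[0,0,0]],"claw":[0.34,0.34,0.34,0.34,0.34,0.34,0.34,1,1,1,1]}' 25
```

```text
t: 40.48
eef_pos: [0.5206, 0.0042, 0.0075]
eef_rot: [-90.0, -0.0, -1.5]
wrist_force: [-1.1, 1.0, 3.2]
grip_width: 0.529
```

```bash
python3 -m creep '{"translation":[[0,0,0.06],[0,0,0.12],[-0.034,0.2784,0.14],[-0.034,0.2784,0.14],[-0.034,0.2784,0.14],[-0.034,0.2784,0.14],[-0.034,0.2784,0.14],[-0.034,0.2784,0.14],[-0.034,0.2784,0.14],[-0.034,0.2784,0.14],[-0.034,0.2784,0.1],[-0.034,0.2784,0.1]],"twist":[[0,0,0],[0,0,0],[0,0,-0.055],[0,0,-0.055],[0,0,-0.055],[0,0,-0.055],[0,0,-0.055],[0,0,-0.055],[0,0,-0.055],[0,0,-0.055],[0,0,-0.055],[0,0,-0.055]],"claw":[1,1,1,1,1,1,1,1,1,1,1,1]}'
python3 -m creep '{"translation":[[0,0,-0.02],[0,0,-0.035],[0,0,-0.042],[0,0,-0.045],[0,0,-0.045],[0,0,-0.045]],"twist":[[0,0,0],[0,0,0],[0,0,0],[0,0,0],[0,0,0],[0,0,0]],"claw":[1,1,1,1,1,1]}'
```

```text
t: 41.98
eef_pos: [0.4839, 0.2804, 0.1036]
eef_rot: [-90.2, 0.4, -4.7]
wrist_force: [-0.3, 0.2, -1.9]
grip_width: 0.523
t: 42.72
eef_pos: [0.4867, 0.2829, 0.0628]
eef_rot: [-90.0, -0.1, -4.6]
wrist_force: [0.1, 0.4, -1.4]
grip_width: 0.526
```

```bash
python3 -m creep '{"translation":[[0,0,-0.001],[0,0,-0.0015],[0,0,-0.0015],[0,0,-0.0015],[0,0,-0.0015],[0,0,-0.0015],[0,0,-0.0015],[0,0,0.03],[0,0,0.08],[0,0,0.1],[0,0,0.1]],"twist":[[0,0,0],[0,0,0],[0,0,0],[0,0,0],[0,0,0],[0,0,0],[0,0,0],[0,0,0],[0,0,0],[0,0,0],[0,0,0]],"claw":[1,1,1,0.35,0.35,0.35,0.35,0.35,0.35,0.35,0.35]}'
```

```text
t: 44.1
eef_pos: [0.4873, 0.283, 0.1637]
eef_rot: [-89.9, -0.2, -4.7]
wrist_force: [-0.2, 0.0, -1.1]
grip_width: 0.65
```

```bash
python3 -m creep '{"translation":[[0.03,0,0.0725],[0.0986,-0.0124,0.0725],[0.0986,-0.0124,0.0725],[0.0986,-0.0124,0.0725],[0.0986,-0.0124,0.0725],[0.0986,-0.0124,0.0725],[0.0986,-0.0124,0.0725]],"twist":[[0,0,0.002],[0,0,0.002],[0,0,0.002],[0,0,0.002],[0,0,0.002],[0,0,0.002],[0,0,0.002]],"claw":[0,0,0,0,0,0,0]}'
python3 - <<'E'
from station import manip,cams
import cv2,pickle
s=manip.observe();i=cams.camera_info("wrist");f=cams.grab_frame("wrist")
print(s['eef_pos'],s['eef_rot']);pickle.dump((s,i),open("w8.pkl","wb"))
cv2.imwrite("pics/w8.png",f[:,:,::-1])
f=f[:,:,::-1]
cv2.imwrite("pics/w8a.png",cv2.resize(f[0:100,215:345],None,fx=6,fy=6,interpolation=cv2.INTER_CUBIC))
cv2.imwrite("pics/w8b.png",cv2.resize(f[0:100,330:450],None,fx=6,fy=6,interpolation=cv2.INTER_CUBIC))
cv2.imwrite("pics/w8c.png",cv2.resize(f[100:200,215:345],None,fx=6,fy=6,interpolation=cv2.INTER_CUBIC))
cv2.imwrite("pics/w8d.png",cv2.resize(f[100:200,330:450],None,fx=6,fy=6,interpolation=cv2.INTER_CUBIC))
E
```

```text
t: 44.98
eef_pos: [0.5841, 0.2705, 0.2345]
eef_rot: [-90.0, 0.0, -4.5]
wrist_force: [0.3, 0.9, 0.6]
grip_width: 1.001
[0.5841018  0.27049229 0.23450833] [-9.00045276e+01  1.81202837e-02 -4.49552582e+00]
```

View pics/w8a.png

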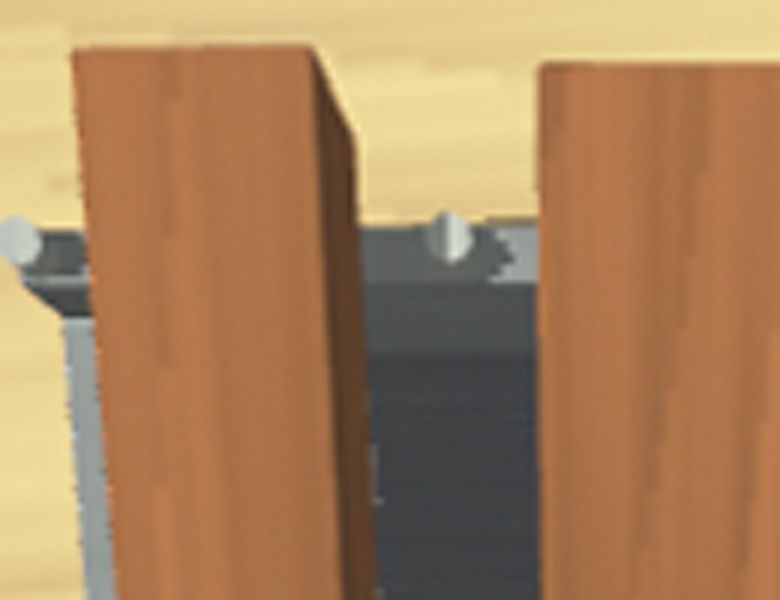

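View pics/w8b.png

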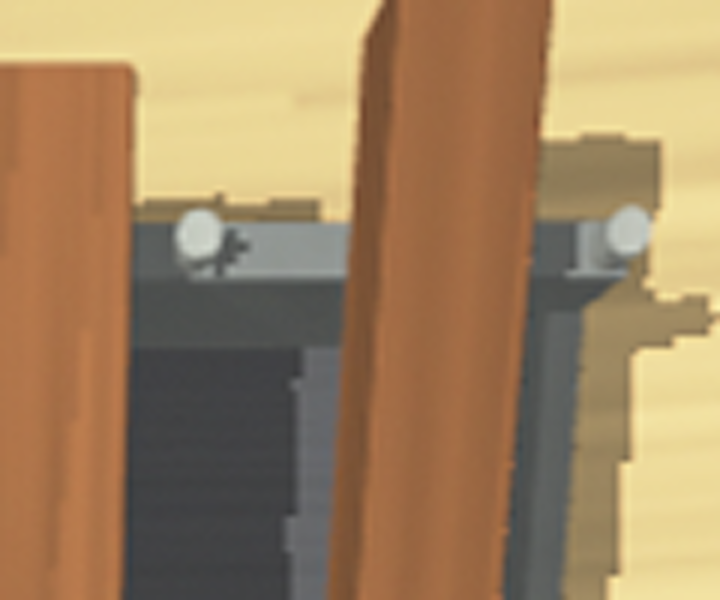

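View pics/w8c.png

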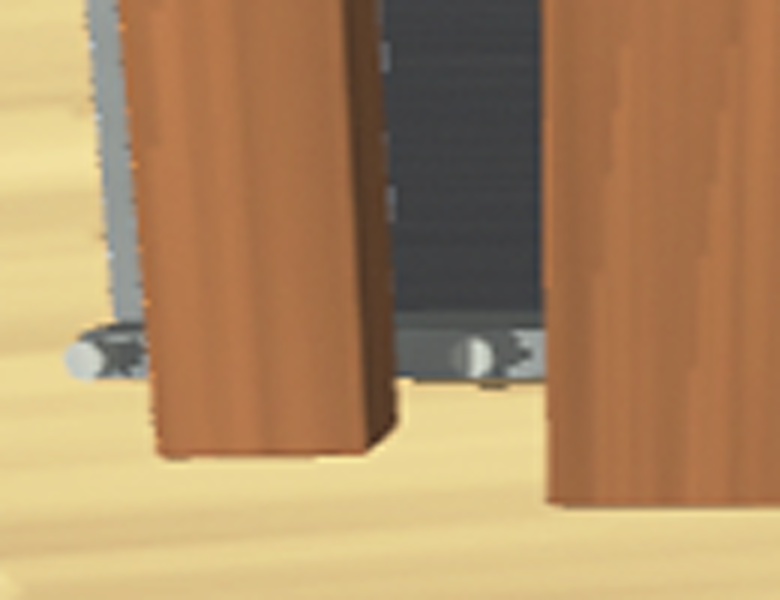

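View pics/w8d.png

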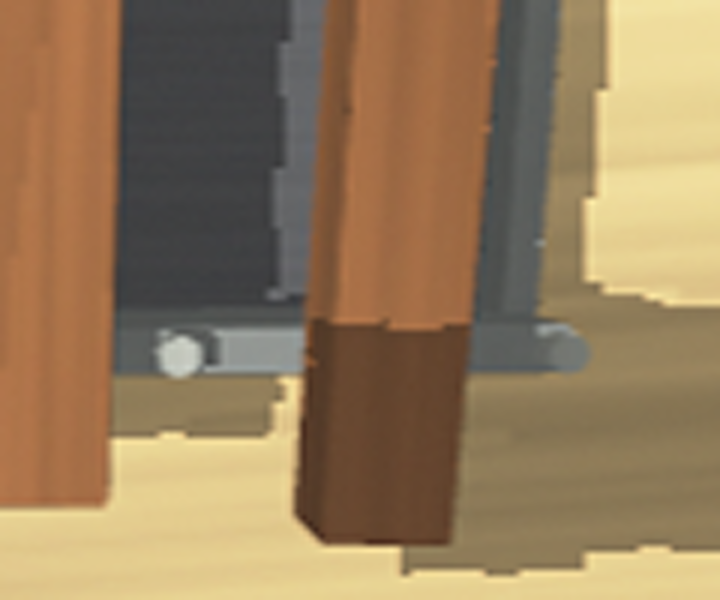

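Run:
```python
from station import manip,cams
import cv2,numpy as np
a=cams.grab_frame("top")[:,:,::-1];b=cams.grab_frame("scene")[:,:,::-1]
t=cv2.resize(a[120:320,130:470],None,fx=2,fy=2,interpolation=cv2.INTER_CUBIC)
cv2.imwrite("pics/e1.png",t);cv2.imwrite("pics/e2.png",b)
```

```text
(no output)
```

View pics/e1.png

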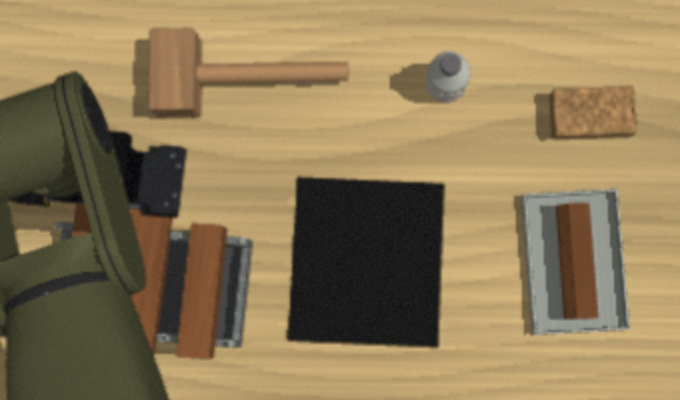

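View pics/e2.png

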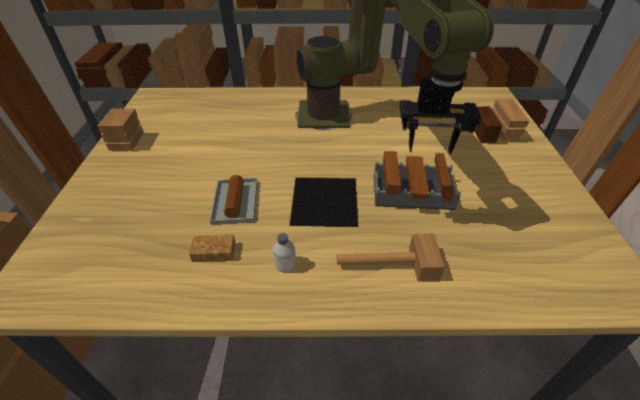

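The octagonal blank lies flat inside the tray, and the three blanks are back across the cradle. The glue bottle, mallet and cork block show no movement in the pictures.

Run:
```python
from station import ticket
print(ticket.sign_off())
```

```text
the job is handed in; nothing more can be done
None
```

I cleared the slim, board and square blanks side by side onto the mat. I then laid the octagonal blank lengthwise in the tray and put the three blanks back in their original places. I handed the job in at about 45 s of the 144 s allowed.

- **Blanks on the cradle:** I compared wrist pictures from before and after, taken from nearly the same pose, using the cradle pins as reference. The slim blank is back with no visible shift. The square and board blanks are about 1 mm to the side (about 0.9 and 1.1 mm) of where they lay. Angles and lengthwise positions look unchanged.
- **Octagonal blank:** it lies flat inside the tray, clear of the walls. The gripper is open and touching nothing.
- **Bystanders:** the glue bottle, mallet and cork block look unmoved in the final top and scene pictures.
- **Forces:** the readings at the end of each move never exceeded about 8 N, against the 120 N limit. I did not see the values in between.
- **Camera disagreement:** the top and wrist cameras differed by about 2–4 mm sideways at the cradle and mat. I used the wrist camera's values there, and the grasps came out centred. For the tray I aimed between the two cameras, which were about 2 mm apart.

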